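# Refit the dimmer knob on the surgery trainer's light unit

### The job

The orange dimmer knob has come off the white light unit. Put it on the bare brass D-shaft and turn it there, pressing only lightly (under 20 N), until you feel the flats meet and it drops; then push it straight down until it snaps fully home, turn it until its white pointer points at the green dot, and let go. Never force it (a push of 25 N is plenty), and leave the white knob, the jar and the coffee cup where they are.

Things in the scene. Friction and masses are not known exactly. Their poses are not given: they have to be found in the camera images.
- knob_center (a point): Centre of the loose orange knob, half-way up (18 mm above its underside). A twelve-sided prism, 44 mm across opposite side faces (one faces its +x, then every 30 degrees), 36 mm tall, about 150 g; at the start it stands upright on the table, bore down. z is its axis, up; x points along the white pointer line on its top.
- knob_mouth (a point): Mouth of the knob's bore, at the centre of its underside; axes as knob_center. The bore runs 26 mm up and is 17 mm in diameter, with a 1.5 mm lead-in chamfer; from 2.5 mm above the mouth it has a flat 3 mm from the axis on the pointer's side (+x).
- knob_pointer (a point): Outer end of the white pointer line on the knob's top face, 20 mm out from the knob's axis along its +x, 36 mm above its underside.
- shaft_seat (a point): Foot of the bare brass D-shaft, on its axis: the top of the aluminium collar (34 mm across, 6 mm high) on the light unit's top panel; z up. The underside of the fully home knob rests here. The shaft is 24 mm long, 16 mm in diameter, with a flat 2.5 mm from its axis. It turns stiffly (about 0.1 N m) and, once the knob is home, with the knob.
- shaft_top (a point): Top end of the D-shaft, on its axis, 24 mm above shaft_seat; its round side tapers over the last 1 mm. The angle of the flat is not measured: the flat, and so the fitted knob's pointer, starts between 0.5 and 2.2 rad anticlockwise (seen from above) of the direction to the green dot. The frame here is the light unit's, not the shaft's.
- green_dot (a point): Green dot on the light unit's top panel, 36 mm from the shaft's axis towards the light unit's +x; axes are the light unit's. Fit of the knob: misaligned by over about 0.15 rad it rests on the shaft, underside 21 to 22 mm above shaft_seat; aligned, it drops to about 13 mm, where a sprung ball stops it; 5 to 15 N pushes it past the ball and it snaps down over the last 4 mm.
- light_unit: White light unit, 210 x 250 mm (its x, y) and 70 mm high, fixed to the table; origin at the centre of its underside, x away from the robot at yaw 0, z up. The shaft stands at y = -50 mm in its frame; a low black fixed control (34 mm across, 20 mm high above the panel) stands at y = +65 mm.
- spare_knob: Bystander: round white knob with a blue line, 38 mm across, 24 mm high; origin at its underside.
- jar: Bystander: small jar with a red cap, 44 mm across, 55 mm high; origin at its underside.
- coffee_cup: Bystander: paper cup with black lid, 74 mm across, 88 mm high; origin at its underside.
Not all that is in view belongs to the job. Several things look just like the part that bears knob_center: the one meant starts farthest to the robot's right.

How it is judged (in metres and radians):
On the way, in this order (a step that is already met when the one before it is completed fails the run):
1. the knob is lifted off the table (height (world z) of knob_center above 0.05 m), for 0.1 s.
2. the knob is snapped fully home on the shaft (z of knob_center in the frame of shaft_seat below 0.02 m and horizontal distance between knob_center and shaft_seat below 0.0025 m and angle between knob_center's own z axis and vertical below 0.07 rad), for 0.2 s.
At the end, for the whole second after the job is handed in: The knob is fully home on the shaft (underside within 2 mm of the collar, within 2.5 mm of the shaft's axis, upright within 4 degrees), its pointer points at the green dot (the pointer's end within 5 mm to either side of the line from the shaft to the dot, about 14 degrees), and it is let go (all of step 2 and y of knob_pointer in the frame of green_dot between -0.005 and 0.005 m and x of knob_pointer in the frame of green_dot above -0.03 m); the robot touches nothing.
It fails at once if the knob, still up on the shaft's end (underside more than 17 mm above its seat), is pressed hard: over 25 N (contact force between light_unit and anything else above 25 N and z of knob_center in the frame of shaft_seat above 0.035 m).
It fails at once if the light unit, its shaft or the knob on it is forced: over 80 N of contact forces, all added up (contact force between light_unit and anything else above 80 N).
It fails at once if the white knob, the jar or the coffee cup is moved by more than 3 cm (distance of any of spare_knob, jar, coffee_cup from where it was at the start of the episode above 0.03 m).
It also fails if it takes over 72 s, if anything falls off the work surface, if the arm or the gripper's body presses on something with over 40 N, if the wrist force passes 120 N, or if a joint passes its speed limit or range.

### The arm

A 6-joint arm with a two-finger parallel gripper is mounted at the origin on the work surface. World frame = base frame: x ahead of the robot, y to its left, z up, the work surface at z = 0. Lengths are in mm, angles in rad, forces in N, time in s.
With the tool pointing down it reaches from about 300 to 775 mm from the base axis. Payload 14.6 kg.
Tool frame: the origin (TCP) lies between the finger pads; the fingertips stand ahead of it and the grasp point (between the pads) lies 3 mm ahead of it (tcp_to_tips is the x of the fingertips in the tool frame, in mm); x points along the fingers, z is the direction in which the jaws open and shut, and the axes are right-handed (so a half turn about x gives the same grasp; the last joint's range is limited). The gripper opens to 85 mm and grips with 20 to 120 N. Pads are 22 mm wide; open, the fingers measure 114 mm over their backs; the gripper's body (76 mm by 85 mm) begins 54 mm behind the grasp point. The pads swing forward as they close: fully open they stand 13 mm farther back than shut.
Start: joints at [1.166, 0.3, 1.521, -0, 1.321, -0.067], TCP at [182.274, 518.908, 253.281] pointing down, gripper open.
Joint ranges: [-3.03, 3.03], [-0.79, 2.21], [0.23, 2.52], [-1.04, 4.18], [0, 3.07], [-2.55, 2.55]. Speed limits (rad/s): [2.22, 2.22, 2.57, 3.14, 3.14, 3.14].

### API

Orientations are given as a rotation vector (axis times angle).
In Python, from bench import * gives the robot as it stands.
- The arm moves only by the tool move_arm, never from a script. Its argument "commands" is a list of rows, each an object with "translation": the shift along the tool's x, y, z in cm, a list of three; "rotation": the turn, a rotation vector about the tool's x, y, z in rad, a list of three; "claw": the closure, from 0 (fully open) to 1 (shut). In form: [{"translation": [x, y, z], "rotation": [rx, ry, rz], "claw": claw}, ...]. A call has 1 to 20 rows; each row is the pose to reach, as a shift and turn from the pose commanded when the call began, along the tool's axes at that moment; what a row does not reach only later rows make up. A row lasts 1/12 s, in which the tool goes at most 41.7 mm and 7.16 degrees, less where a joint would pass 70% of its speed; a pose out of reach is approached as far as the arm can. A call with a gripper value outside its range is refused whole. The fingers move at their own pace and stop on an object; "force" is the grip in N (left out, the last holds). Time passes only in rows, so rows that repeat a pose let the fingers close. It gives the time, the measured TCP pose, the force and the opening at its end, in the units of the state.
- read_state(): the state, without advancing time (a new reading comes with each control period).
- snapshot(name): name is "side" or "top" or "wrist"; returns a dict with "img" (420x560x3 uint8, red, green, blue), "fovy" (degrees; the focal length in pixels is half the picture's height over the tangent of half this angle, whatever the lens; pixels are square), "cx", "cy" (the principal point, pixels), "cam_to_world" (4x4, takes a point from camera to world coordinates). Camera axes: x right, y down, z forward; pixel columns grow to the right and rows downward; lengths in mm; the calibration is good to about 2 mm. The wrist camera is an equidistant fisheye: a pixel r from the principal point sees the ray r / f radians off the axis. A picture is of the moment at which its call begins. There is no depth.
- hand_in(): hands the job in, once; it reports no verdict.
The state is a dict: "time": time; "q": joint angles; "joint_velocities": joint speeds; "effort": joint torques, N m; "eef_pos": TCP position; "eef_rot": TCP orientation; "force": force on the tool from outside, world axes, zero at the start; "torque": the same for the moment, N m; "opening": opening from 0.0 (shut) to 1.0 (fully open).
Only numpy, scipy, OpenCV 4.12 (cv2) and the standard library are available. Lean on these libraries where they do the work, as an engineer would, in place of code of your own. Each camera call takes 0.05 s, during which the arm holds its last target. There are 200 camera calls.

## Working session

There is one attempt and no reset: what is moved stays moved. The work goes in short steps, Python scripts to look and compute and a tool call to move; the robot and the scene stay as the last step left them, time stands still between calls to the robot, and variables do not carry over. Pictures are saved under pics/ and viewed, about 8 in all and at most 12, crops included, and the job is handed in when it is done.

Besides the shell and the picture viewer there is one more tool, called after ">>>" as name(argument=value, ...) on one line, values as JSON. move_arm: Moves the arm, as the interface text tells. Its arguments: {"type":"object","properties":{"commands":{"type":"array"},"force":{"type":"number"}},"required":["commands"]}

```bash
mkdir -p pics; ls
python3 - <<'E'
from bench import *
import cv2,numpy as np
s=read_state();print(s)
for n in("top","side"):
    d=snapshot(n);np.savez(f"pics/{n}0.npz",**{k:d[k] for k in d})
    cv2.imwrite(f"pics/{n}0.png",d["img"][:,:,::-1]);print(n,d["fovy"],d["cx"],d["cy"],np.round(d["cam_to_world"],3).tolist())
E
```

```text
pics
{'time': 0.0, 'q': array([ 1.16638091e+00,  3.00487600e-01,  1.52160248e+00, -1.54381854e-05,
        1.32071523e+00, -6.65757895e-02]), 'joint_velocities': array([-0.00154855,  0.00134536, -0.00066206, -0.00070708,  0.00078783,
        0.00042069]), 'effort': array([-1.65525365e-03, -5.43494868e+01, -3.61796772e+01, -9.57261909e-05,
        4.01000289e-03, -2.32617492e-05]), 'eef_pos': array([182.2043191 , 518.71075584, 252.70320126]), 'eef_rot': array([-0.95750998,  1.35134766,  0.95643992]), 'force': array([0.09357323, 0.13538542, 0.21834669]), 'torque': array([ 0.042141  ,  0.02023569, -0.01500107]), 'opening': 1.000577810894159}
top 55.989604296262726 286.3995520331159 216.13840930979345 [[0.01, -0.982, 0.188, 369.427], [-0.999, -0.0, 0.049, -107.407], [-0.048, -0.189, -0.981, 752.001], [0.0, 0.0, 0.0, 1.0]]
side 56.99724926189089 277.2222017926533 207.78245292732115 [[-0.83, -0.389, 0.4, 232.825], [-0.558, 0.551, -0.621, 320.458], [0.021, -0.739, -0.674, 559.769], [0.0, 0.0, 0.0, 1.0]]
```

```bash
python3 -c "
import cv2,numpy as np
a=cv2.imread('pics/top0.png');b=cv2.imread('pics/side0.png')
cv2.imwrite('pics/v1.png',cv2.resize(np.vstack([a,b]),None,fx=.71,fy=.71))"
```

```text
(no output)
```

View pics/top0.png

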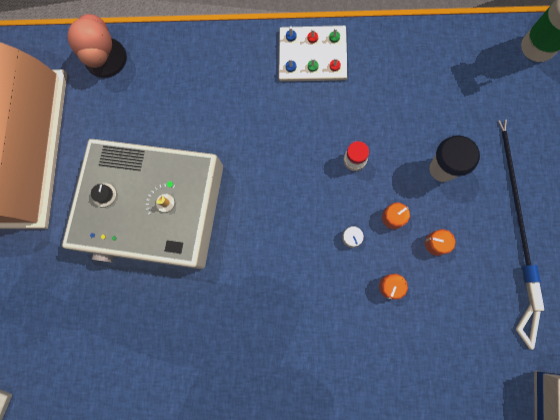

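View pics/side0.png

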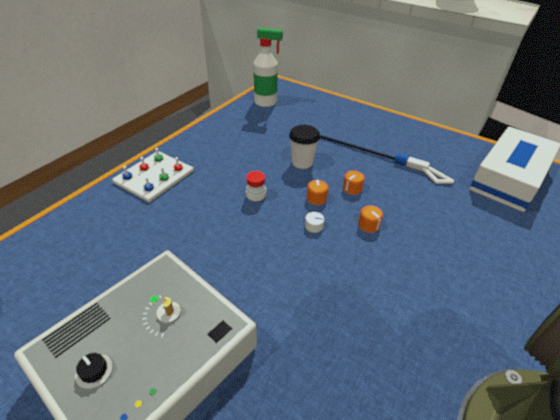

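The top view shows three orange knobs at (397,215), (441,242) and (394,287). Image right is the robot's right, so the one meant is (441,242). The shaft is at about (164,203), the green dot at (170,184), and the bystanders at (353,237), (357,155) and (455,160).

```bash
cat > h.py <<'E'
import numpy as np,cv2
from bench import *
from scipy.spatial.transform import Rotation as R
def ray(d,uv):
    f=d["img"].shape[0]/2/np.tan(np.radians(float(d["fovy"])/2))
    p=np.array([(uv[0]-d["cx"])/f,(uv[1]-d["cy"])/f])
    r=np.linalg.norm(p)
    v=np.array([*(p*np.sin(r)/max(r,1e-9)),np.cos(r)]) if d.get("fish") else np.array([*p,1.])
    T=d["cam_to_world"];return T[:3,3],T[:3,:3]@v
def onz(d,uv,z):
    o,v=ray(d,uv);return o+v*(z-o[2])/v[2]
def proj(d,P):
    T=d["cam_to_world"];c=T[:3,:3].T@(np.array(P)-T[:3,3])
    f=d["img"].shape[0]/2/np.tan(np.radians(float(d["fovy"])/2))
    if d.get("fish"):
        n=np.hypot(c[0],c[1]);a=np.arctan2(n,c[2]);q=c[:2]/max(n,1e-9)*a
    else:q=c[:2]/c[2]
    return np.array([q[0]*f+d["cx"],q[1]*f+d["cy"]])
def tri(rs):
    A=0;b=0
    for o,v in rs:
        v=v/np.linalg.norm(v);M=np.eye(3)-np.outer(v,v);A=A+M;b=b+M@o
    return np.linalg.solve(A,b)
def blobs(d,lo,hi,mn=8):
    h=cv2.cvtColor(d["img"],cv2.COLOR_RGB2HSV);m=cv2.inRange(h,np.array(lo),np.array(hi))
    n,l,s,c=cv2.connectedComponentsWithStats(m)
    return [(c[i],s[i]) for i in range(1,n) if s[i][4]>=mn],m,l
def load(n):
    return dict(np.load(f"pics/{n}.npz"))
def snap(n,tag):
    d=snapshot(n);d=dict(d);
    np.savez(f"pics/{tag}.npz",**d)
    if n=="wrist":d["fish"]=True
    cv2.imwrite(f"pics/{tag}.png",d["img"][:,:,::-1]);return d
E
python3 - <<'E'
from h import *
t=load("top0");s=load("side0")
for d,n in((t,"top"),(s,"side")):
    for c,st in blobs(d,(3,170,120),(14,255,255),60)[0]: print(n,"orange",c.round(1),st,onz(d,c,25).round(1))
    for c,st in blobs(d,(50,150,150),(75,255,255),6)[0]: print(n,"green",c.round(1),st[4],onz(d,c,70).round(1))
    for c,st in blobs(d,(18,100,100),(32,255,255),6)[0]: print(n,"brass",c.round(1),st,onz(d,c,90).round(1))
a=cv2.resize(t["img"][200:310,340:490],None,fx=5,fy=5,interpolation=2)[:,:,::-1]
b=cv2.resize(t["img"][165:225,130:200],None,fx=8,fy=8,interpolation=2)[:,:,::-1]
cv2.imwrite("pics/crop1.png",cv2.resize(a,None,fx=1,fy=1))
cv2.imwrite("pics/crop2.png",b)
s=read_state();print(R.from_rotvec(s["eef_rot"]).as_matrix().round(3))
E
```

```text
top orange [396.  214.7] [385 203  25  24 384] [ 511.8 -274.3   25. ]
top orange [442.6 241.5] [430 230  25  24 426] [ 462.1 -355.9   25. ]
top orange [394.4 285.6] [382 274  26  25 447] [ 382.3 -265.9   25. ]
top green [331.3  33.3] 6 [ 857.8 -156.1   70. ]
top green [337.5  34.5] 8 [ 855.  -167.9   70. ]
top green [309.3  62.3] 6 [ 797.4 -113.9   70. ]
top green [315.6  64.3] 7 [ 793.1 -125.7   70. ]
top green [311.5  67.7] 6 [ 786.2 -118.    70. ]
top green [169.5 183.9] 24 [559.9 139.8  70. ]
top brass [327.   13.9] [ 102    6  448   16 1999] [ 884.7 -147.    90. ]
top brass [36.6 21.5] [  0  19  76   6 323] [883.6 418.3  90. ]
top brass [160.8 200.2] [157 196   8   8  40] [524.7 145.9  90. ]
top brass [102.9 236.4] [101 235   5   4  17] [460.6 243.5  90. ]
side orange [354.7 186.8] [347 178  17  16 160] [ 449.6 -327.6   25. ]
side orange [316.5 196.1] [308 185  20  20 227] [ 502.9 -251.7   25. ]
side orange [367.7 223.2] [360 208  18  24 220] [ 378.9 -238.4   25. ]
side green [263.5  29. ] 8 [1129.5 -938.7   70. ]
side green [273.  30.] 7 [1094.4 -951.4   70. ]
side green [153.6 298.6] 29 [562.3 140.5  70. ]
side green [152.1 391. ] 16 [463.2 234.9  70. ]
side brass [392.1 110.3] [277  75 219  68 492] [ 478.8 -583.    90. ]
side brass [114.2 169.6] [  0  86 255 155 891] [840.5 -19.1  90. ]
side brass [556.3 160.6] [554 159   6   4  10] [ 108.1 -581.1   90. ]
side brass [356.6 176.3] [348 173  15   8  50] [ 434.6 -281.3   90. ]
side brass [317.1 186.2] [310 182  16   9  79] [ 483.6 -208.2   90. ]
side brass [370.9 211. ] [364 207  17  10  83] [ 369.5 -202.8   90. ]
side brass [167.8 305.9] [164 298   9  18 101] [523.6 145.   90. ]
side brass [138.1 403.3] [135 400   7   8  38] [456.6 257.1  90. ]
[[-0.    -0.943  0.331]
 [-0.001  0.331  0.943]
 [-1.     0.    -0.001]]
```

View pics/crop1.png

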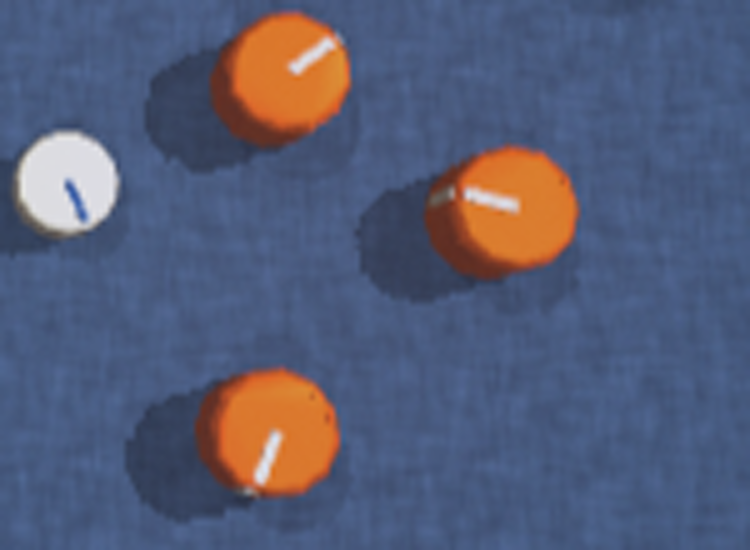

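The crop confirms the choice: the rightmost orange knob is at (443,241), with its pointer line running left to (433,239). I'll move above it for a close wrist look.

```bash
cat >> h.py <<'E'
def go(xyz,th,frm=None,fth=None):
    s=read_state();M=R.from_rotvec(s["eef_rot"]).as_matrix()
    t0=np.arctan2(M[1,2],M[0,2]);d=(th-t0+np.pi)%(2*np.pi)-np.pi
    Mi=np.array([[0,np.sin(t0),np.cos(t0)],[0,-np.cos(t0),np.sin(t0)],[-1,0,0]]);
    D=Mi.T@(np.array(xyz)-s["eef_pos"])
    print("now",s["eef_pos"].round(2),"th",t0.round(4),"tilt",(M[:,0]).round(4),"F",s["force"].round(1),"T",s["torque"].round(2),"op",round(s["opening"],3),"t",round(s["time"],2))
    print("MOVE cm",(D/10).round(2),"rot",round(-d,3))
E
python3 - <<'E'
from h import *
import bench; print([x for x in dir(bench) if not x.startswith('_')], getattr(bench,'tcp_to_tips',None))
t=load("top0")
print(onz(t,(443.4,241.6),36),onz(t,(433,239),36),onz(t,(455,156),88))
print(read_state().keys())
go((450,-356,150),0.28)
E
```

```text
['PlanningError', 'hand_in', 'read_state', 'snapshot', 'tcp_to_tips'] 22.0
[ 460.55054994 -353.44409963   36.        ] [ 465.17994824 -335.40725519   36.        ] [ 602.81013752 -364.78293463   88.        ]
dict_keys(['time', 'q', 'joint_velocities', 'effort', 'eef_pos', 'eef_rot', 'force', 'torque', 'opening'])
now [182.2  518.74 252.78] th 1.233 tilt [-4.e-04 -1.e-03 -1.e+00] F [-0.1 -0.1 -0.3] T [ 0.01 -0.03 -0.05] op 1.001 t 0.1
MOVE cm [ 10.28  54.26 -73.66] rot 0.953
```

>>> move_arm(commands=[{"translation":[6,54.3,-73.7],"rotation":[0.95,0,0],"claw":0},{"translation":[6,54.3,-73.7],"rotation":[0.95,0,0],"claw":0},{"translation":[6,54.3,-73.7],"rotation":[0.95,0,0],"claw":0},{"translation":[6,54.3,-73.7],"rotation":[0.95,0,0],"claw":0},{"translation":[6,54.3,-73.7],"rotation":[0.95,0,0],"claw":0},{"translation":[6,54.3,-73.7],"rotation":[0.95,0,0],"claw":0},{"translation":[6,54.3,-73.7],"rotation":[0.95,0,0],"claw":0},{"translation":[6,54.3,-73.7],"rotation":[0.95,0,0],"claw":0},{"translation":[6,54.3,-73.7],"rotation":[0.95,0,0],"claw":0},{"translation":[6,54.3,-73.7],"rotation":[0.95,0,0],"claw":0},{"translation":[6,54.3,-73.7],"rotation":[0.95,0,0],"claw":0},{"translation":[6,54.3,-73.7],"rotation":[0.95,0,0],"claw":0},{"translation":[6,54.3,-73.7],"rotation":[0.95,0,0],"claw":0},{"translation":[6,54.3,-73.7],"rotation":[0.95,0,0],"claw":0},{"translation":[6,54.3,-73.7],"rotation":[0.95,0,0],"claw":0},{"translation":[6,54.3,-73.7],"rotation":[0.95,0,0],"claw":0},{"translation":[6,54.3,-73.7],"rotation":[0.95,0,0],"claw":0},{"translation":[6,54.3,-73.7],"rotation":[0.95,0,0],"claw":0},{"translation":[6,54.3,-73.7],"rotation":[0.95,0,0],"claw":0},{"translation":[6,54.3,-73.7],"rotation":[0.95,0,0],"claw":0}])

```text
time: 1.77
eef_pos: [-479.7, 85.8, 199.3]
eef_rot: [-0.265, 1.566, 0.231]
force: [1.6, 0.7, -0.0]
opening: 1.002
```

Run:
```python
from h import *
go((455,-354,150),0.28)
```

```text
now [-479.72   85.84  199.35] th 0.3157 tilt [-0.0063 -0.0228 -0.9997] F [ 1.6  0.7 -0. ] T [ 0.01 -0.04  0.03] op 1.002 t 1.77
MOVE cm [ 4.93 70.83 75.2 ] rot 0.036
```

The helper had the sign of tool y wrong, which mirrored the move. No contact resulted. I'll fix it and go back the same way.

```bash
sed -i 's/\[0,np.sin(t0),np.cos(t0)\],\[0,-np.cos(t0),np.sin(t0)\]/[0,-np.sin(t0),np.cos(t0)],[0,np.cos(t0),np.sin(t0)]/' h.py
python3 - <<'E'
from h import *
go((182,519,250),0.3157)
print(read_state()['q'].round(3))
E
```

```text
now [-479.72   85.84  199.35] th 0.3157 tilt [-0.0063 -0.0228 -0.9997] F [ 1.6  0.7 -0. ] T [ 0.01 -0.04  0.03] op 1.002 t 1.77
MOVE cm [-5.07 20.63 76.35] rot -0.0
[2.879 0.214 1.761 0.026 1.166 2.553]
```

>>> move_arm(commands=[{"translation":[-5,20.6,76.4],"rotation":[0,0,0],"claw":0},{"translation":[-5,20.6,76.4],"rotation":[0,0,0],"claw":0},{"translation":[-5,20.6,76.4],"rotation":[0,0,0],"claw":0},{"translation":[-5,20.6,76.4],"rotation":[0,0,0],"claw":0},{"translation":[-5,20.6,76.4],"rotation":[0,0,0],"claw":0},{"translation":[-5,20.6,76.4],"rotation":[0,0,0],"claw":0},{"translation":[-5,20.6,76.4],"rotation":[0,0,0],"claw":0},{"translation":[-5,20.6,76.4],"rotation":[0,0,0],"claw":0},{"translation":[-5,20.6,76.4],"rotation":[0,0,0],"claw":0},{"translation":[-5,20.6,76.4],"rotation":[0,0,0],"claw":0},{"translation":[-5,20.6,76.4],"rotation":[0,0,0],"claw":0},{"translation":[-5,20.6,76.4],"rotation":[0,0,0],"claw":0},{"translation":[-5,20.6,76.4],"rotation":[0,0,0],"claw":0},{"translation":[-5,20.6,76.4],"rotation":[0,0,0],"claw":0},{"translation":[-5,20.6,76.4],"rotation":[0,0,0],"claw":0},{"translation":[-5,20.6,76.4],"rotation":[0,0,0],"claw":0},{"translation":[-5,20.6,76.4],"rotation":[0,0,0],"claw":0},{"translation":[-5,20.6,76.4],"rotation":[0,0,0],"claw":0},{"translation":[-5,20.6,76.4],"rotation":[0,0,0],"claw":0},{"translation":[-5,20.6,76.4],"rotation":[0,0,0],"claw":0}])

```text
time: 3.43
eef_pos: [192.4, 519.7, 234.7]
eef_rot: [-0.257, 1.567, 0.223]
force: [-0.4, -0.3, -0.3]
opening: 1.001
```

Run:
```python
from h import *
go((300,300,200),0.28)
go((455,-354,200),0.28)
print(read_state()['q'].round(3))
```

```text
now [192.4  519.68 234.71] th 0.3053 tilt [-0.0063 -0.0229 -0.9997] F [-0.4 -0.3 -0.3] T [-0.01  0.02  0.01] op 1.001 t 3.43
MOVE cm [  3.47 -24.19   3.66] rot 0.025
now [192.4  519.68 234.71] th 0.3053 tilt [-0.0063 -0.0229 -0.9997] F [-0.4 -0.3 -0.3] T [-0.01  0.02  0.01] op 1.001 t 3.43
MOVE cm [  3.47 -91.22  -1.21] rot 0.025
[ 1.152  0.336  1.518 -0.004  1.311  0.847]
```

```bash
cat >> h.py <<'E'
def Rt(th):
    c,s=np.cos(th),np.sin(th);return np.array([[0,-s,c],[0,c,s],[-1,0,0]])
def go(xyz,th):
    s=read_state();M=R.from_rotvec(s["eef_rot"]).as_matrix()
    print("now",s["eef_pos"].round(2),"th",np.arctan2(M[1,2],M[0,2]).round(4),"tilt",(M[:,0]).round(4),"F",s["force"].round(1),"T",s["torque"].round(2),"op",round(s["opening"],3),"t",round(s["time"],2))
    print("MOVE cm",(M.T@(np.array(xyz)-s["eef_pos"])/10).round(2),"rot",R.from_matrix(M.T@Rt(th)).as_rotvec().round(4))
E
python3 - <<'E'
from h import *
go((455,-354,190),0.28)
E
```

```text
now [192.4  519.68 234.71] th 0.3053 tilt [-0.0063 -0.0229 -0.9997] F [-0.4 -0.3 -0.3] T [-0.01  0.02  0.01] op 1.001 t 3.43
MOVE cm [  6.31 -91.11  -1.15] rot [ 0.0254 -0.0126  0.0201]
```

>>> move_arm(commands=[{"translation":[6.3,-91.1,-1.15],"rotation":[0.025,-0.0126,0.02],"claw":0},{"translation":[6.3,-91.1,-1.15],"rotation":[0.025,-0.0126,0.02],"claw":0},{"translation":[6.3,-91.1,-1.15],"rotation":[0.025,-0.0126,0.02],"claw":0},{"translation":[6.3,-91.1,-1.15],"rotation":[0.025,-0.0126,0.02],"claw":0},{"translation":[6.3,-91.1,-1.15],"rotation":[0.025,-0.0126,0.02],"claw":0},{"translation":[6.3,-91.1,-1.15],"rotation":[0.025,-0.0126,0.02],"claw":0},{"translation":[6.3,-91.1,-1.15],"rotation":[0.025,-0.0126,0.02],"claw":0},{"translation":[6.3,-91.1,-1.15],"rotation":[0.025,-0.0126,0.02],"claw":0},{"translation":[6.3,-91.1,-1.15],"rotation":[0.025,-0.0126,0.02],"claw":0},{"translation":[6.3,-91.1,-1.15],"rotation":[0.025,-0.0126,0.02],"claw":0},{"translation":[6.3,-91.1,-1.15],"rotation":[0.025,-0.0126,0.02],"claw":0},{"translation":[6.3,-91.1,-1.15],"rotation":[0.025,-0.0126,0.02],"claw":0},{"translation":[6.3,-91.1,-1.15],"rotation":[0.025,-0.0126,0.02],"claw":0},{"translation":[6.3,-91.1,-1.15],"rotation":[0.025,-0.0126,0.02],"claw":0},{"translation":[6.3,-91.1,-1.15],"rotation":[0.025,-0.0126,0.02],"claw":0},{"translation":[6.3,-91.1,-1.15],"rotation":[0.025,-0.0126,0.02],"claw":0},{"translation":[6.3,-91.1,-1.15],"rotation":[0.025,-0.0126,0.02],"claw":0},{"translation":[6.3,-91.1,-1.15],"rotation":[0.025,-0.0126,0.02],"claw":0},{"translation":[6.3,-91.1,-1.15],"rotation":[0.025,-0.0126,0.02],"claw":0},{"translation":[6.3,-91.1,-1.15],"rotation":[0.025,-0.0126,0.02],"claw":0}])

```text
time: 5.1
eef_pos: [429.8, -280.5, 194.0]
eef_rot: [-0.222, 1.56, 0.223]
force: [2.3, 0.5, 0.8]
opening: 0.999
```

Run:
```python
from h import *
go((455,-354,130),0.28)
```

```text
now [ 429.8  -280.5   193.95] th 0.2834 tilt [-7.e-04  1.e-03 -1.e+00] F [2.3 0.5 0.8] T [ 0.01  0.02 -0.03] op 0.999 t 5.1
MOVE cm [ 6.39 -7.77  0.37] rot [ 0.0034 -0.0004 -0.0011]
```

>>> move_arm(commands=[{"translation":[5.4,-5.5,0.3],"rotation":[0,0,0],"claw":0},{"translation":[5.4,-5.5,0.3],"rotation":[0,0,0],"claw":0},{"translation":[5.4,-5.5,0.3],"rotation":[0,0,0],"claw":0},{"translation":[5.4,-5.5,0.3],"rotation":[0,0,0],"claw":0},{"translation":[5.4,-5.5,0.3],"rotation":[0,0,0],"claw":0}])

```text
time: 5.52
eef_pos: [448.1, -329.8, 140.8]
eef_rot: [-0.222, 1.559, 0.223]
force: [-0.7, -0.4, 1.0]
opening: 1.002
```

Run:
```python
from h import *
d=snap("wrist","w1")
for c,st in blobs(d,(3,150,80),(16,255,255),60)[0]: print("orange",c.round(1),st,onz(d,c,30).round(1))
go((455,-354,130),0.28); print(proj(d,(462,-354,36)))
```

```text
orange [229.1  90.8] [197  71  56  58 458] [ 389.  -254.6   30. ]
orange [199.8 104.4] [188  87  28  45 396] [ 370.9 -269.1   30. ]
orange [537.3 134. ] [ 522  112   31   45 1029] [ 648.1 -197.    30. ]
orange [365.7 154.3] [350 135  64  59 740] [ 495.9 -270.5   30. ]
orange [286.3 221.5] [264 207  56  58 768] [ 454.8 -335.8   30. ]
now [ 448.32 -329.73  141.56] th 0.2843 tilt [ 7.e-04 -1.e-04 -1.e+00] F [-0.3  0.2  0.3] T [0.02 0.02 0.02] op 0.995 t 5.57
MOVE cm [ 1.16 -2.52 -0.04] rot [0.0043 0.0006 0.0003]
[288.76361662 248.54876426]
```

View pics/w1.png

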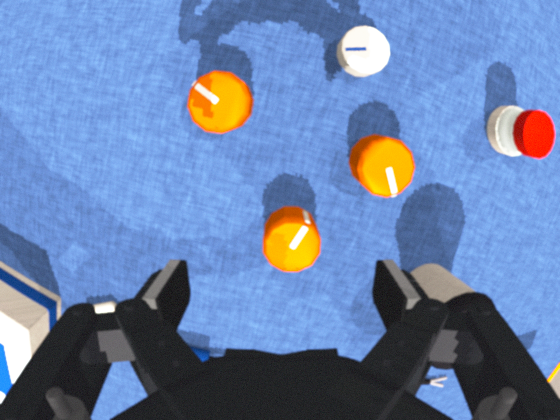

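The knob's top is at about (292,243), with its pointer running to (307,226). The neighbours are at (220,102) and (385,165). The jaws are clear on both sides.

```bash
cat >> h.py <<'E'
from scipy.optimize import least_squares
def circ(d,mask_pts,z,r=None):
    P=np.array([onz(d,p,z)[:2] for p in mask_pts]);c0=P.mean(0)
    f=lambda x:np.hypot(*(P-x[:2]).T)-(r or x[2])
    o=least_squares(f,[*c0,r or 22],loss="soft_l1",f_scale=.5);return o.x,np.abs(o.fun).mean()
E
python3 - <<'E'
from h import *
d=load("w1");d["fish"]=True
print("cam",d["cam_to_world"].round(2).tolist(),d["fovy"],d["cx"],d["cy"])
h=cv2.cvtColor(d["img"],cv2.COLOR_RGB2HSV)
m=cv2.inRange(h,(2,120,70),(30,255,255));m[:,:250]=0;m[:,335:]=0;m[:195]=0;m[280:]=0
m=cv2.morphologyEx(m,cv2.MORPH_CLOSE,np.ones((9,9)))
c=max(cv2.findContours(m,0,1)[0],key=cv2.contourArea)[:,0].astype(float);print(cv2.boundingRect(c.astype(int)))
for lim in(235,242):
    print(circ(d,c[c[:,1]>lim],36,22.3),circ(d,c[c[:,1]>lim],36))
w=cv2.inRange(h,(0,0,200),(179,110,255));w[:,270:]&=255
w[:,:275]=0;w[:,320:]=0;w[:205]=0;w[258:]=0
ys,xs=np.nonzero(w);print([(int(x),int(y)) for x,y in zip(xs,ys)][::4])
P=np.array([onz(d,(x,y),36)[:2] for x,y in zip(xs,ys) if y>222])
vx,vy,x0,y0=cv2.fitLine(P.astype(np.float32),2,0,.01,.01).ravel();print("line ang",np.arctan2(vy,vx),x0,y0,P.min(0),P.max(0))
E
```

```text
cam [[0.96, 0.27, 0.08, 429.36], [0.28, -0.92, -0.27, -263.04], [0.0, 0.28, -0.96, 261.29], [0.0, 0.0, 0.0, 1.0]] 65.70646984690485 281.005039272135 208.30025106990908
(263, 207, 57, 65)
(array([ 462.73798641, -349.76705426,   22.3       ]), np.float64(0.5580545866012704)) (array([ 463.02803625, -350.92559537,   21.33248098]), np.float64(0.26700862026843963))
(array([ 462.72568183, -349.72487725,   22.3       ]), np.float64(0.44134145112023887)) (array([ 463.0334658 , -350.94296763,   21.32243346]), np.float64(0.27478690402827566))
[(305, 214), (308, 219), (308, 220), (307, 221), (307, 222), (316, 222), (317, 224), (305, 226), (304, 227), (318, 227), (303, 228), (307, 228), (302, 229), (306, 229), (300, 230), (304, 230), (319, 230), (301, 231), (305, 231), (299, 232), (303, 232), (297, 233), (301, 233), (305, 233), (299, 234), (303, 234), (298, 235), (302, 235), (296, 236), (300, 236), (294, 237), (298, 237), (302, 237), (297, 238), (301, 238), (295, 239), (299, 239), (293, 240), (297, 240), (292, 241), (296, 241), (300, 241), (294, 242), (298, 242), (292, 243), (296, 243), (291, 244), (295, 244), (289, 245), (293, 245), (297, 245), (292, 246), (296, 246), (293, 247), (291, 248), (295, 248), (319, 254), (319, 256)]
line ang 1.3331983 467.1378 -343.22473 [ 461.33730216 -354.84262731] [ 485.98105665 -329.5303139 ]
```

Run:
```python
from h import *
d=load("w1");d["fish"]=True
h=cv2.cvtColor(d["img"],cv2.COLOR_RGB2HSV)
w=cv2.inRange(h,(0,0,200),(179,110,255))
ys,xs=np.nonzero(w);k=(xs>285)&(xs<311)&(ys>222)&(ys<252)
P=np.array([onz(d,(x,y),36)[:2] for x,y in zip(xs[k],ys[k])])
vx,vy,x0,y0=cv2.fitLine(P.astype(np.float32),2,0,.01,.01).ravel();a=np.arctan2(vy,vx);print("line ang",a,x0,y0,P.min(0),P.max(0))
n=np.array([-vy,vx]);print("centre offset from line",n@(np.array([462.8,-350.5])-[x0,y0]))
print("TH",a+np.pi/6,a-np.pi/3)
go((462.5,-351,60),a+np.pi/6)
```

```text
line ang 1.3122894 466.15268 -343.18787 [ 461.33730216 -353.68020379] [ 470.67260759 -330.42500994]
centre offset from line 1.3720241517457796
TH 1.8358881 0.26509178
now [ 448.32 -329.73  141.56] th 0.2843 tilt [ 7.e-04 -1.e-04 -1.e+00] F [-0.3  0.2  0.3] T [0.02 0.02 0.02] op 0.995 t 5.57
MOVE cm [ 8.16 -2.44  0.76] rot [-1.5516e+00  3.0000e-04  7.0000e-04]
```

>>> move_arm(commands=[{"translation":[5.0,-2.4,0.75],"rotation":[1.59,0,0],"claw":0},{"translation":[5.0,-2.4,0.75],"rotation":[1.59,0,0],"claw":0},{"translation":[5.0,-2.4,0.75],"rotation":[1.59,0,0],"claw":0},{"translation":[5.0,-2.4,0.75],"rotation":[1.59,0,0],"claw":0},{"translation":[5.0,-2.4,0.75],"rotation":[1.59,0,0],"claw":0},{"translation":[5.0,-2.4,0.75],"rotation":[1.59,0,0],"claw":0},{"translation":[5.0,-2.4,0.75],"rotation":[1.59,0,0],"claw":0},{"translation":[5.0,-2.4,0.75],"rotation":[1.59,0,0],"claw":0},{"translation":[5.0,-2.4,0.75],"rotation":[1.59,0,0],"claw":0},{"translation":[5.0,-2.4,0.75],"rotation":[1.59,0,0],"claw":0},{"translation":[5.0,-2.4,0.75],"rotation":[1.59,0,0],"claw":0},{"translation":[5.0,-2.4,0.75],"rotation":[1.59,0,0],"claw":0},{"translation":[5.0,-2.4,0.75],"rotation":[1.59,0,0],"claw":0},{"translation":[5.0,-2.4,0.75],"rotation":[1.59,0,0],"claw":0},{"translation":[5.0,-2.4,0.75],"rotation":[1.59,0,0],"claw":0}])

```text
time: 6.82
eef_pos: [462.5, -350.8, 91.8]
eef_rot: [1.009, 1.323, -1.009]
force: [-0.3, 0.5, -0.2]
opening: 1.004
```

Run:
```python
from h import *
go((462.5,-351,28),-1.306)
d=snap("wrist","w2");print(proj(d,(462.5,-351,36)))
```

```text
now [ 462.46 -350.79   91.8 ] th -1.3023 tilt [ 1.2e-03 -7.0e-04 -1.0e+00] F [-0.3  0.5 -0.2] T [0.04 0.05 0.01] op 1.004 t 6.82
MOVE cm [ 6.38 -0.01  0.02] rot [ 0.0037  0.001  -0.001 ]
[279.47904879 242.02848805]
```

Descend, squeeze gently across one pair of faces to centre it, then reopen.

>>> move_arm(commands=[{"translation":[3.2,0,0],"rotation":[0.004,0,0],"claw":0},{"translation":[6.4,0,0],"rotation":[0.004,0,0],"claw":0},{"translation":[6.4,0,0],"rotation":[0.004,0,0],"claw":0},{"translation":[6.4,0,0],"rotation":[0.004,0,0],"claw":0},{"translation":[6.4,0,0],"rotation":[0.004,0,0],"claw":0.7},{"translation":[6.4,0,0],"rotation":[0.004,0,0],"claw":0.7},{"translation":[6.4,0,0],"rotation":[0.004,0,0],"claw":0.7},{"translation":[6.4,0,0],"rotation":[0.004,0,0],"claw":0.7},{"translation":[6.4,0,0],"rotation":[0.004,0,0],"claw":0.7},{"translation":[6.4,0,0],"rotation":[0.004,0,0],"claw":0.7},{"translation":[6.4,0,0],"rotation":[0.004,0,0],"claw":0.7},{"translation":[6.4,0,0],"rotation":[0.004,0,0],"claw":0.7},{"translation":[6.4,0,0],"rotation":[0.004,0,0],"claw":0.7}], force=20)

```text
time: 7.95
eef_pos: [462.5, -351.5, 27.9]
eef_rot: [1.015, 1.32, -1.014]
force: [-1.7, 1.1, 8.0]
opening: 0.509
```

Run:
```python
from h import *
go((462.5,-351,28),-1.306)
```

```text
now [ 462.52 -351.53   27.94] th -1.3099 tilt [ 1.2e-03 -6.0e-04 -1.0e+00] F [-1.7  1.1  8. ] T [0.28 0.25 0.03] op 0.509 t 7.95
MOVE cm [-0.01  0.01 -0.05] rot [-0.0039  0.0009 -0.001 ]
```

>>> move_arm(commands=[{"translation":[0,0,0],"rotation":[0,0,0],"claw":0},{"translation":[0,0,0],"rotation":[0,0,0],"claw":0},{"translation":[0,0,0],"rotation":[0,0,0],"claw":0},{"translation":[0,0,0],"rotation":[0,0,0],"claw":0},{"translation":[0,0,0],"rotation":[-1.571,0,0],"claw":0},{"translation":[0,0,0],"rotation":[-1.571,0,0],"claw":0},{"translation":[0,0,0],"rotation":[-1.571,0,0],"claw":0},{"translation":[0,0,0],"rotation":[-1.571,0,0],"claw":0},{"translation":[0,0,0],"rotation":[-1.571,0,0],"claw":0},{"translation":[0,0,0],"rotation":[-1.571,0,0],"claw":0},{"translation":[0,0,0],"rotation":[-1.571,0,0],"claw":0},{"translation":[0,0,0],"rotation":[-1.571,0,0],"claw":0},{"translation":[0,0,0],"rotation":[-1.571,0,0],"claw":0},{"translation":[0,0,0],"rotation":[-1.571,0,0],"claw":0},{"translation":[0,0,0],"rotation":[-1.571,0,0],"claw":0},{"translation":[0,0,0],"rotation":[-1.571,0,0],"claw":0},{"translation":[0,0,0],"rotation":[-1.571,0,0],"claw":0},{"translation":[0,0,0],"rotation":[-1.571,0,0],"claw":0}])

```text
time: 9.45
eef_pos: [462.0, -351.1, 26.3]
eef_rot: [-0.207, 1.561, 0.208]
force: [-0.1, -0.5, 0.6]
opening: 0.999
```

>>> move_arm(commands=[{"translation":[0,0,0],"rotation":[0,0,0],"claw":0.8},{"translation":[0,0,0],"rotation":[0,0,0],"claw":0.8},{"translation":[0,0,0],"rotation":[0,0,0],"claw":0.8},{"translation":[0,0,0],"rotation":[0,0,0],"claw":0.8},{"translation":[0,0,0],"rotation":[0,0,0],"claw":0.8},{"translation":[0,0,0],"rotation":[0,0,0],"claw":0.8},{"translation":[0,0,0],"rotation":[0,0,0],"claw":0.8},{"translation":[0,0,0],"rotation":[0,0,0],"claw":0.8},{"translation":[0,0,0],"rotation":[0,0,0],"claw":0.8},{"translation":[0,0,0],"rotation":[0,0,0],"claw":0.8}], force=60)

```text
time: 10.28
eef_pos: [462.1, -351.3, 26.7]
eef_rot: [-0.204, 1.561, 0.205]
force: [-1.6, -0.1, 5.7]
opening: 0.504
```

Run:
```python
from h import *
go((425,-100,190),0.265)
t=load("top0");s=load("side0")
g=[ray(t,(169.5,183.9)),ray(s,(153.6,298.6))];print("dot tri",tri(g).round(1))
```

```text
now [ 462.13 -351.28   26.68] th 0.2605 tilt [ 0.e+00  3.e-04 -1.e+00] F [-1.6 -0.1  5.7] T [ 0.03  0.16 -0.13] op 0.504 t 10.28
MOVE cm [-16.32  25.24   2.89] rot [-0.0045  0.0001 -0.0003]
dot tri [560.8 140.3  70.4]
```

Run:
```python
from h import *
go((542,81,190),0.26)
```

```text
now [ 462.13 -351.28   26.68] th 0.2605 tilt [ 0.e+00  3.e-04 -1.e+00] F [-1.6 -0.1  5.7] T [ 0.03  0.16 -0.13] op 0.504 t 10.28
MOVE cm [-16.32  39.72  18.85] rot [ 0.0005  0.0001 -0.0003]
```

>>> move_arm(commands=[{"translation":[-1,0,0],"rotation":[0,0,0],"claw":0.8},{"translation":[-4,0,0],"rotation":[0,0,0],"claw":0.8},{"translation":[-8,0,0],"rotation":[0,0,0],"claw":0.8},{"translation":[-12,1,0.5],"rotation":[0,0,0],"claw":0.8},{"translation":[-16,3,1.4],"rotation":[0,0,0],"claw":0.8},{"translation":[-16.3,39.7,18.8],"rotation":[0,0,0],"claw":0.8},{"translation":[-16.3,39.7,18.8],"rotation":[0,0,0],"claw":0.8},{"translation":[-16.3,39.7,18.8],"rotation":[0,0,0],"claw":0.8},{"translation":[-16.3,39.7,18.8],"rotation":[0,0,0],"claw":0.8},{"translation":[-16.3,39.7,18.8],"rotation":[0,0,0],"claw":0.8},{"translation":[-16.3,39.7,18.8],"rotation":[0,0,0],"claw":0.8},{"translation":[-16.3,39.7,18.8],"rotation":[0,0,0],"claw":0.8},{"translation":[-16.3,39.7,18.8],"rotation":[0,0,0],"claw":0.8},{"translation":[-16.3,39.7,18.8],"rotation":[0,0,0],"claw":0.8},{"translation":[-16.3,39.7,18.8],"rotation":[0,0,0],"claw":0.8},{"translation":[-16.3,39.7,18.8],"rotation":[0,0,0],"claw":0.8},{"translation":[-16.3,39.7,18.8],"rotation":[0,0,0],"claw":0.8},{"translation":[-16.3,39.7,18.8],"rotation":[0,0,0],"claw":0.8},{"translation":[-16.3,39.7,18.8],"rotation":[0,0,0],"claw":0.8},{"translation":[-16.3,39.7,18.8],"rotation":[0,0,0],"claw":0.8}])

```text
time: 11.95
eef_pos: [541.2, 79.7, 189.7]
eef_rot: [-0.203, 1.562, 0.204]
force: [-0.0, 0.5, -1.6]
opening: 0.504
```

Run:
```python
from h import *
d=snap("wrist","w3")
go((542,81,190),0.26); print(proj(d,(525,146,100)),proj(d,(560.8,140.3,70)))
for c,st in blobs(d,(50,120,120),(75,255,255),10)[0]: print("green",c.round(1),st,onz(d,c,70).round(1))
```

```text
now [541.3   79.78 189.74] th 0.2592 tilt [-4.e-04  6.e-04 -1.e+00] F [ 0.7 -0.1 -1.3] T [0.   0.03 0.04] op 0.502 t 12.0
MOVE cm [-0.03  0.1   0.1 ] rot [-0.0008 -0.0002 -0.0007]
[281.75971261 118.73127823] [326.49479629 138.78804673]
green [328.4 140.2] [322 133  14  15 166] [562.4 139.6  70. ]
```

View pics/w3.png

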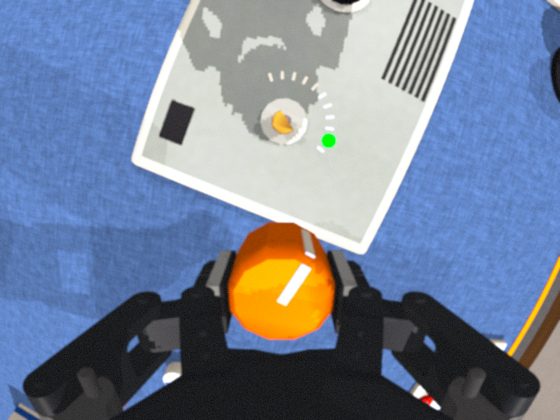

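The knob is held at (285,285) with its pointer running up-right. The shaft is at (282,121) and the green dot at (329,140). I'll take one close crop of the shaft.

Run:
```python
from h import *
d=load("w3");d["fish"]=True
a=d["img"][90:155,245:345]
cv2.imwrite("pics/crop3.png",cv2.resize(a,None,fx=8,fy=8,interpolation=2)[:,:,::-1])
bs,m,l=blobs(d,(12,90,60),(35,255,255),20)
for c,st in bs:
    if 260<c[0]<310 and 90<c[1]<150: print("brass",c,st,onz(d,c,100),onz(d,c,90))
h=cv2.cvtColor(d["img"],cv2.COLOR_RGB2HSV)
# pointer on held knob: plane z = TCP-26.7+36
w=cv2.inRange(h,(0,0,190),(179,110,255));ys,xs=np.nonzero(w);k=(xs>270)&(xs<315)&(ys>262)&(ys<310)
s=read_state();z=s["eef_pos"][2]-26.7+36
P=np.array([onz(d,(x,y),z)[:2] for x,y in zip(xs[k],ys[k])])
vx,vy,x0,y0=cv2.fitLine(P.astype(np.float32),2,0,.01,.01).ravel();print("held pointer ang",np.arctan2(vy,vx),x0,y0,P.min(0),P.max(0),len(P),"tcp",s["eef_pos"])
n=np.array([-vy,vx]);print("tcp axis off line",n@(s["eef_pos"][:2]-[x0,y0]))
m=cv2.inRange(h,(2,120,70),(30,255,255));m[:215]=0;m[350:]=0;m=cv2.morphologyEx(m,cv2.MORPH_CLOSE,np.ones((9,9)))
c=max(cv2.findContours(m,0,1)[0],key=cv2.contourArea)[:,0].astype(float);print(cv2.boundingRect(c.astype(int)))
for lo,hi in((260,348),(300,348)):
    k=(c[:,1]>lo)&(c[:,1]<hi);print(circ(d,c[k],z),circ(d,c[k],z,22.4))
```

```text
brass [280.96319018 123.08282209] [272 111  21  23 326] [525.2277899  143.15052984 100.        ] [525.27630452 142.96899586  90.        ]
held pointer ang 1.3146521 545.00726 87.431694 [540.49098454  77.16411027] [549.41336354  96.97984326] 547 tcp [541.2951574   79.77724969 189.74391418]
tcp axis off line 1.6517221631165846
(227, 223, 109, 116)
(array([541.64313435,  81.05497095,  21.83224352]), np.float64(0.34884866774958034)) (array([541.50577954,  81.57293086,  22.4       ]), np.float64(0.5014852593803768))
(array([541.69861256,  80.77371483,  21.66270429]), np.float64(0.25648712697854104)) (array([541.47947662,  81.64022853,  22.4       ]), np.float64(0.3146115878562201))
```

View pics/crop3.png

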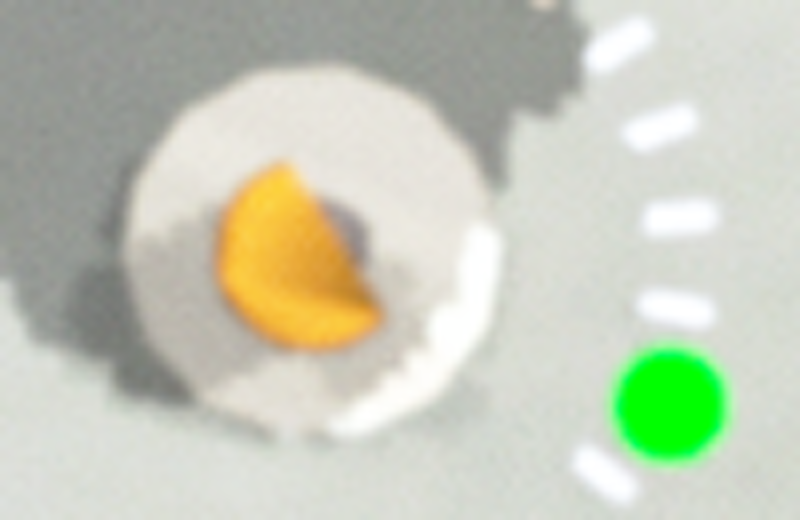

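The crop shows the collar centred at crop (312,251). The brass flat's edge runs from (288,165) to (380,310) and faces up-right, towards the tick marks above the dot.

Run:
```python
from h import *
d=load("w3");d["fish"]=True
F=lambda x,y:(245+(x+.5)/8-.5,90+(y+.5)/8-.5)
print("collar wrist",onz(d,F(312,251),76))
p=onz(d,F(288,165),100);q=onz(d,F(380,310),100);print("flat",p,q,np.hypot(*(q-p)[:2]))
e=(q-p)[:2]/np.hypot(*(q-p)[:2]);n=np.array([-e[1],e[0]]);print("mid->axis",(p+q)[:2]/2-2.5*n,"normal",np.arctan2(n[1],n[0]),"neg",np.arctan2(-n[1],-n[0]))
g=onz(d,(328.4,140.2),70);print("dot",g)
for nm in("top0","side0"):
    D=load(nm);h=cv2.cvtColor(D["img"],cv2.COLOR_RGB2HSV)
    u=proj(D,(525,145,90)).astype(int);x0,y0=u-22
    a=D["img"][y0:y0+40,x0:x0+44];np.save(f"pics/{nm}c.npy",a)
    cv2.imwrite(f"pics/{nm}c.png",cv2.resize(a,None,fx=9,fy=9,interpolation=2)[:,:,::-1]);print(nm,x0,y0)
a=cv2.imread("pics/top0c.png");b=cv2.imread("pics/side0c.png");cv2.imwrite("pics/cc.png",np.hstack([a,b]))
# light unit side edges: yaw from wrist image panel edge lines (right edge)
```

```text
collar wrist [526.73686984 144.68287129  76.        ]
flat [522.84995915 151.14374009 100.        ] [532.95972894 141.7170305  100.        ] 13.822818050231268
mid->axis [526.19992585 144.60192858] normal 0.8203472479832568 neg -2.3212454056065366
dot [562.46304542 139.67858742  70.        ]
top0 139 178
side0 145 283
```

View pics/cc.png

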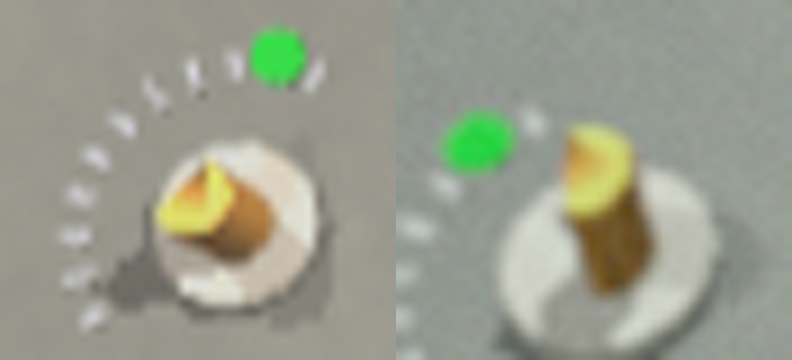

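Run:
```python
from h import *
t=load("top0");s=load("side0");w=load("w3");w["fish"]=True
C={"t":(139+238/9-.45,178+222/9-.45),"s":(145+212/9-.45,283+260/9-.45)}
print(onz(t,C["t"],76),onz(s,C["s"],76))
print("tri",tri([ray(t,C["t"]),ray(s,C["s"]),ray(w,(284,121.3))]))
print("dots",onz(t,(169.5,183.9),70),onz(s,(153.6,298.6),70),onz(w,(328.4,140.2),70))
for a,b in((onz(t,C["t"],76),onz(t,(169.5,183.9),70)),(onz(s,C["s"],76),onz(s,(153.6,298.6),70)),(onz(w,(284,121.3),76),onz(w,(328.4,140.2),70))):
    D=(b-a)[:2];print(np.hypot(*D),np.arctan2(D[1],D[0]))
```

```text
[524.36977071 143.51531411  76.        ] [525.16422213 146.06626718  76.        ]
tri [526.43619006 144.76068428  72.73471244]
dots [559.81727425 139.76893943  70.        ] [562.26874183 140.5086168   70.        ] [562.46304542 139.67858742  70.        ]
35.644927134973294 -0.10529707659926138
37.518433600862856 -0.1486783510932429
35.68697130178376 -0.13581654975623697
```

Run:
```python
from h import *
go((525.8,144.6,135),0.12)
```

```text
now [541.3   79.78 189.74] th 0.2592 tilt [-4.e-04  6.e-04 -1.e+00] F [ 0.7 -0.1 -1.3] T [0.   0.03 0.04] op 0.502 t 12.0
MOVE cm [5.48 6.66 0.16] rot [ 0.1392 -0.0002 -0.0007]
```

>>> move_arm(commands=[{"translation":[0,3.3,0.1],"rotation":[0.1,0,0],"claw":0.8},{"translation":[0,6.6,0.16],"rotation":[0.14,0,0],"claw":0.8},{"translation":[2,6.66,0.16],"rotation":[0.14,0,0],"claw":0.8},{"translation":[4,6.66,0.16],"rotation":[0.14,0,0],"claw":0.8},{"translation":[5.4,6.66,0.16],"rotation":[0.14,0,0],"claw":0.8},{"translation":[5.4,6.66,0.16],"rotation":[0.14,0,0],"claw":0.8},{"translation":[5.4,6.66,0.16],"rotation":[0.14,0,0],"claw":0.8}])

```text
time: 12.58
eef_pos: [525.6, 145.1, 135.7]
eef_rot: [-0.094, 1.57, 0.095]
force: [0.3, -1.1, -1.2]
opening: 0.499
```

Run:
```python
from h import *
go((525.8,144.6,127),0.12)
d=snap("side","s1")
h=cv2.cvtColor(d["img"],cv2.COLOR_RGB2HSV)
u=proj(d,(525.8,144.6,95)).astype(int);print(u,proj(d,(525.8,144.6,100)))
x0,y0=u-50;a=d["img"][y0:y0+90,x0:x0+100];cv2.imwrite("pics/s1c.png",cv2.resize(a,None,fx=6,fy=6,interpolation=2)[:,:,::-1])
```

```text
now [525.65 145.06 135.67] th 0.12 tilt [-1.4e-03  5.0e-04 -1.0e+00] F [ 0.3 -1.1 -1.2] T [ 0.04 -0.   -0.06] op 0.499 t 12.58
MOVE cm [ 0.87 -0.05  0.01] rot [-0.     -0.0013 -0.0006]
[166 302] [165.62636948 300.78986064]
```

View pics/s1c.png

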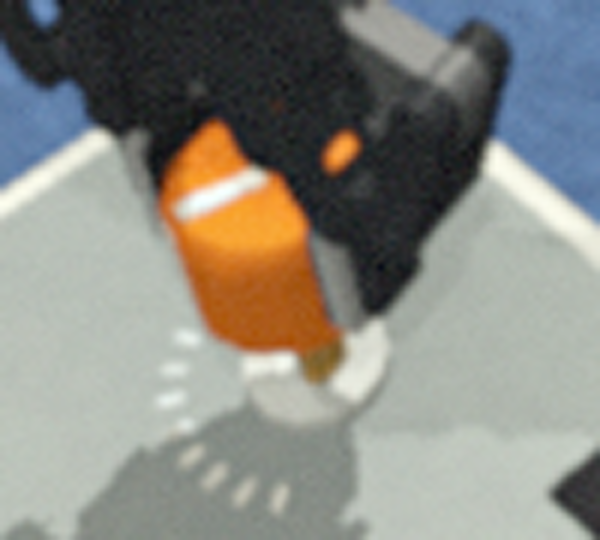

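Run:
```python
from h import *
d=load("s1")
for z in(76,100,109,127,145): print(z,((proj(d,(525.7,145,z))-[116,252])*6).round(0))
h=cv2.cvtColor(d["img"],cv2.COLOR_RGB2HSV)
m=cv2.inRange(h,(2,150,60),(17,255,255));m[:,:135]=0;m[:,176:]=0;m[:265]=0;m[320:]=0
ys,xs=np.nonzero(m);print([(int(y),int(xs[ys==y].min()),int(xs[ys==y].max())) for y in np.unique(ys)][::3])
```

```text
76 [314. 352.]
100 [297. 294.]
109 [290. 271.]
127 [276. 224.]
145 [261. 175.]
[(272, 150, 152), (275, 147, 175), (278, 144, 174), (281, 143, 162), (284, 143, 164), (287, 143, 166), (290, 145, 166), (293, 146, 166), (296, 147, 167), (299, 148, 168), (302, 149, 169), (305, 151, 170), (308, 154, 171), (311, 166, 167)]
```

Knob and shaft line up within about 1 mm in the side view, so I'll descend gently to contact.

>>> move_arm(commands=[{"translation":[0.5,0,0],"rotation":[0,0,0],"claw":0.8},{"translation":[0.8,0,0],"rotation":[0,0,0],"claw":0.8},{"translation":[0.9,0,0],"rotation":[0,0,0],"claw":0.8},{"translation":[0.9,0,0],"rotation":[0,0,0],"claw":0.8}])

```text
time: 12.97
eef_pos: [525.7, 145.5, 126.6]
eef_rot: [-0.094, 1.569, 0.095]
force: [-0.2, -0.4, -2.2]
opening: 0.5
```

>>> move_arm(commands=[{"translation":[0.1,0,0],"rotation":[0,0,0],"claw":0.8},{"translation":[0.1,0,0],"rotation":[0,0,0],"claw":0.8},{"translation":[0.15,0,0],"rotation":[0,0,0],"claw":0.8},{"translation":[0.15,0,0],"rotation":[0,0,0],"claw":0.8}])

```text
time: 13.3
eef_pos: [525.7, 145.6, 125.2]
eef_rot: [-0.094, 1.569, 0.095]
force: [-0.3, 0.1, -1.7]
opening: 0.501
```

>>> move_arm(commands=[{"translation":[0.05,0,0],"rotation":[0,0,0],"claw":0.8},{"translation":[0.1,0,0],"rotation":[0,0,0],"claw":0.8},{"translation":[0.1,0,0],"rotation":[0,0,0],"claw":0.8}])

```text
time: 13.55
eef_pos: [525.7, 145.6, 124.1]
eef_rot: [-0.094, 1.569, 0.095]
force: [-0.4, -0.1, -0.7]
opening: 0.502
```

>>> move_arm(commands=[{"translation":[0.03,0,0],"rotation":[0,0,0],"claw":0.8},{"translation":[0.05,0,0],"rotation":[0,0,0],"claw":0.8},{"translation":[0.05,0,0],"rotation":[0,0,0],"claw":0.8}])

```text
time: 13.8
eef_pos: [525.8, 145.6, 123.9]
eef_rot: [-0.094, 1.569, 0.095]
force: [-0.6, 1.3, -0.0]
opening: 0.502
```

>>> move_arm(commands=[{"translation":[0.04,0,0],"rotation":[0,0,0],"claw":0.8},{"translation":[0.06,0,0],"rotation":[0,0,0],"claw":0.8},{"translation":[0.06,0,0],"rotation":[0,0,0],"claw":0.8}])

```text
time: 14.05
eef_pos: [525.9, 145.6, 123.4]
eef_rot: [-0.094, 1.568, 0.095]
force: [-1.0, -0.1, 4.5]
opening: 0.507
```

>>> move_arm(commands=[{"translation":[0,0,0],"rotation":[0.04,0,0],"claw":0.8},{"translation":[0,0,0],"rotation":[0.08,0,0],"claw":0.8},{"translation":[0,0,0],"rotation":[0.12,0,0],"claw":0.8},{"translation":[0,0,0],"rotation":[0.16,0,0],"claw":0.8},{"translation":[0,0,0],"rotation":[0.16,0,0],"claw":0.8}])

```text
time: 14.47
eef_pos: [525.7, 145.5, 123.2]
eef_rot: [0.033, 1.571, -0.032]
force: [-1.8, -1.2, 5.1]
opening: 0.501
```

>>> move_arm(commands=[{"translation":[0.02,0,0],"rotation":[0.04,0,0],"claw":0.8},{"translation":[0.03,0,0],"rotation":[0.08,0,0],"claw":0.8},{"translation":[0.03,0,0],"rotation":[0.12,0,0],"claw":0.8},{"translation":[0.03,0,0],"rotation":[0.12,0,0],"claw":0.8}])

```text
time: 14.8
eef_pos: [525.6, 145.6, 122.4]
eef_rot: [0.126, 1.568, -0.125]
force: [0.3, 1.0, -1.0]
opening: 0.501
```

>>> move_arm(commands=[{"translation":[0,0,0],"rotation":[0.03,0,0],"claw":0.8},{"translation":[0,0,0],"rotation":[0.06,0,0],"claw":0.8},{"translation":[0,0,0],"rotation":[0.08,0,0],"claw":0.8},{"translation":[0,0,0],"rotation":[0.08,0,0],"claw":0.8}])

```text
time: 15.13
eef_pos: [525.6, 145.6, 122.5]
eef_rot: [0.188, 1.564, -0.187]
force: [0.4, -0.3, -0.5]
opening: 0.501
```

The force vanished and the TCP followed its command down, so the flats have met at θ ≈ -0.2. I'll follow it down.

>>> move_arm(commands=[{"translation":[0.1,0,0],"rotation":[0,0,0],"claw":0.8},{"translation":[0.2,0,0],"rotation":[0,0,0],"claw":0.8},{"translation":[0.3,0,0],"rotation":[0,0,0],"claw":0.8},{"translation":[0.3,0,0],"rotation":[0,0,0],"claw":0.8}])

```text
time: 15.47
eef_pos: [525.5, 145.6, 119.5]
eef_rot: [0.188, 1.564, -0.187]
force: [1.2, 0.5, -2.6]
opening: 0.503
```

>>> move_arm(commands=[{"translation":[0.1,0,0],"rotation":[0,0,0],"claw":0.8},{"translation":[0.2,0,0],"rotation":[0,0,0],"claw":0.8},{"translation":[0.3,0,0],"rotation":[0,0,0],"claw":0.8},{"translation":[0.3,0,0],"rotation":[0,0,0],"claw":0.8}])

```text
time: 15.8
eef_pos: [525.6, 145.6, 116.6]
eef_rot: [0.188, 1.563, -0.187]
force: [0.2, 0.1, -1.5]
opening: 0.503
```

>>> move_arm(commands=[{"translation":[0.1,0,0],"rotation":[0,0,0],"claw":0.8},{"translation":[0.2,0,0],"rotation":[0,0,0],"claw":0.8},{"translation":[0.2,0,0],"rotation":[0,0,0],"claw":0.8}])

```text
time: 16.05
eef_pos: [525.9, 145.7, 114.9]
eef_rot: [0.189, 1.562, -0.187]
force: [1.7, 0.2, -0.5]
opening: 0.501
```

>>> move_arm(commands=[{"translation":[0.05,0,0],"rotation":[0,0,0],"claw":0.8},{"translation":[0.1,0,0],"rotation":[0,0,0],"claw":0.8},{"translation":[0.1,0,0],"rotation":[0,0,0],"claw":0.8}])

```text
time: 16.3
eef_pos: [526.1, 145.8, 114.1]
eef_rot: [0.189, 1.562, -0.187]
force: [2.5, 3.2, 1.1]
opening: 0.503
```

>>> move_arm(commands=[{"translation":[0.05,0,0],"rotation":[0,0,0],"claw":0.8},{"translation":[0.1,0,0],"rotation":[0,0,0],"claw":0.8},{"translation":[0.1,0,0],"rotation":[0,0,0],"claw":0.8}])

```text
time: 16.55
eef_pos: [526.0, 145.8, 113.0]
eef_rot: [0.189, 1.562, -0.187]
force: [4.5, 4.1, 1.2]
opening: 0.499
```

>>> move_arm(commands=[{"translation":[0.05,0,0],"rotation":[0,0,0],"claw":0.8},{"translation":[0.1,0,0],"rotation":[0,0,0],"claw":0.8},{"translation":[0.1,0,0],"rotation":[0,0,0],"claw":0.8}])

```text
time: 16.8
eef_pos: [525.9, 145.8, 111.6]
eef_rot: [0.189, 1.562, -0.187]
force: [5.8, 5.4, -2.4]
opening: 0.507
```

>>> move_arm(commands=[{"translation":[0.05,0.05,0.03],"rotation":[0,0,0],"claw":0.8},{"translation":[0.15,0.05,0.03],"rotation":[0,0,0],"claw":0.8},{"translation":[0.2,0.05,0.03],"rotation":[0,0,0],"claw":0.8},{"translation":[0.2,0.05,0.03],"rotation":[0,0,0],"claw":0.8}])

```text
time: 17.13
eef_pos: [526.1, 146.1, 109.4]
eef_rot: [0.188, 1.563, -0.187]
force: [3.8, 5.2, -2.0]
opening: 0.506
```

>>> move_arm(commands=[{"translation":[0.1,0,0],"rotation":[0,0,0],"claw":0.8},{"translation":[0.2,0,0],"rotation":[0,0,0],"claw":0.8},{"translation":[0.2,0,0],"rotation":[0,0,0],"claw":0.8}])

```text
time: 17.38
eef_pos: [526.0, 146.1, 107.3]
eef_rot: [0.188, 1.563, -0.187]
force: [4.5, 4.8, -4.1]
opening: 0.503
```

>>> move_arm(commands=[{"translation":[0.1,0.03,0.03],"rotation":[0,0,0],"claw":0.8},{"translation":[0.2,0.03,0.03],"rotation":[0,0,0],"claw":0.8},{"translation":[0.2,0.03,0.03],"rotation":[0,0,0],"claw":0.8}])

```text
time: 17.63
eef_pos: [526.0, 146.1, 105.0]
eef_rot: [0.188, 1.564, -0.188]
force: [1.7, 4.0, -6.2]
opening: 0.498
```

>>> move_arm(commands=[{"translation":[0.1,0,0],"rotation":[0,0,0],"claw":0.8},{"translation":[0.15,0,0],"rotation":[0,0,0],"claw":0.8},{"translation":[0.15,0,0],"rotation":[0,0,0],"claw":0.8}])

```text
time: 17.88
eef_pos: [526.2, 146.0, 104.0]
eef_rot: [0.188, 1.564, -0.188]
force: [-0.4, 0.7, -2.6]
opening: 0.5
```

Run:
```python
from h import *
go((525.8,145.5,102),-.24)
d=snap("side","s2")
a=d["img"][252:342,116:216];cv2.imwrite("pics/s2c.png",cv2.resize(a,None,fx=6,fy=6,interpolation=2)[:,:,::-1])
```

```text
now [526.16 146.01 103.95] th -0.2392 tilt [-1.3e-03  3.0e-04 -1.0e+00] F [-0.4  0.7 -2.6] T [ 0.06 -0.05 -0.  ] op 0.5 t 17.88
MOVE cm [ 0.2  -0.06 -0.02] rot [ 0.0008 -0.0014  0.0001]
```

View pics/s2c.png

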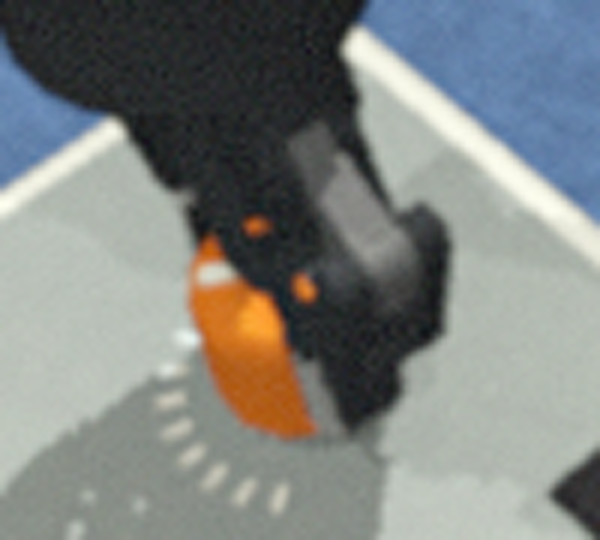

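The knob is now low and covers the collar. The downward pull (-6 N) that then released looks like the snap. I'll press until it's firm to confirm.

>>> move_arm(commands=[{"translation":[0.1,0,0],"rotation":[0,0,0],"claw":0.8},{"translation":[0.15,0,0],"rotation":[0,0,0],"claw":0.8},{"translation":[0.15,0,0],"rotation":[0,0,0],"claw":0.8}])

```text
time: 18.18
eef_pos: [526.2, 146.1, 102.7]
eef_rot: [0.188, 1.564, -0.188]
force: [-2.3, -1.0, -1.5]
opening: 0.501
```

>>> move_arm(commands=[{"translation":[0.05,0,0],"rotation":[0,0,0],"claw":0.8},{"translation":[0.1,0,0],"rotation":[0,0,0],"claw":0.8},{"translation":[0.1,0,0],"rotation":[0,0,0],"claw":0.8}])

```text
time: 18.43
eef_pos: [526.3, 146.1, 102.6]
eef_rot: [0.188, 1.563, -0.188]
force: [-9.7, -3.0, 11.9]
opening: 0.501
```

>>> move_arm(commands=[{"translation":[-0.05,-0.02,-0.02],"rotation":[0,0,0],"claw":0.8},{"translation":[-0.07,-0.02,-0.02],"rotation":[0.06,0,0],"claw":0.8},{"translation":[-0.07,-0.02,-0.02],"rotation":[0.12,0,0],"claw":0.8},{"translation":[-0.07,-0.02,-0.02],"rotation":[0.18,0,0],"claw":0.8},{"translation":[-0.07,-0.02,-0.02],"rotation":[0.24,0,0],"claw":0.8},{"translation":[-0.07,-0.02,-0.02],"rotation":[0.3,0,0],"claw":0.8}])

```text
time: 18.93
eef_pos: [526.4, 146.1, 102.7]
eef_rot: [0.425, 1.529, -0.424]
force: [-0.9, -0.5, 0.3]
opening: 0.501
```

>>> move_arm(commands=[{"translation":[0,0,0],"rotation":[0.08,0,0],"claw":0.8},{"translation":[0,0,0],"rotation":[0.16,0,0],"claw":0.8},{"translation":[0,0,0],"rotation":[0.24,0,0],"claw":0.8},{"translation":[0,0,0],"rotation":[0.32,0,0],"claw":0.8},{"translation":[0,0,0],"rotation":[0.4,0,0],"claw":0.8},{"translation":[0,0,0],"rotation":[0.48,0,0],"claw":0.8},{"translation":[0,0,0],"rotation":[0.56,0,0],"claw":0.8},{"translation":[0,0,0],"rotation":[0.64,0,0],"claw":0.8},{"translation":[0,0,0],"rotation":[0.64,0,0],"claw":0.8},{"translation":[0,0,0],"rotation":[0.64,0,0],"claw":0.8}])

```text
time: 19.77
eef_pos: [526.6, 145.8, 102.7]
eef_rot: [0.915, 1.37, -0.914]
force: [1.4, -4.9, -0.3]
opening: 0.5
```

Run:
```python
from h import *
go((526.2,145.8,102.5),-1.18)
```

```text
now [526.56 145.78 102.65] th -1.1769 tilt [ 5.e-04  3.e-04 -1.e+00] F [ 1.4 -4.9 -0.3] T [-0.87 -0.28  0.05] op 0.5 t 19.77
MOVE cm [ 0.02 -0.03 -0.02] rot [ 0.0031 -0.0001 -0.0006]
```

Aligned by the gripper angle, so I'll release and retreat straight up.

>>> move_arm(commands=[{"translation":[0,0,0],"rotation":[0,0,0],"claw":0.3},{"translation":[0,0,0],"rotation":[0,0,0],"claw":0},{"translation":[0,0,0],"rotation":[0,0,0],"claw":0},{"translation":[0,0,0],"rotation":[0,0,0],"claw":0},{"translation":[0,0,0],"rotation":[0,0,0],"claw":0},{"translation":[-1,0,0],"rotation":[0,0,0],"claw":0},{"translation":[-4,0,0],"rotation":[0,0,0],"claw":0},{"translation":[-8,0,0],"rotation":[0,0,0],"claw":0},{"translation":[-11,0,0],"rotation":[0,0,0],"claw":0},{"translation":[-11,-5.5,0],"rotation":[0,0,0],"claw":0},{"translation":[-11,-5.5,0],"rotation":[0,0,0],"claw":0},{"translation":[-11,-5.5,0],"rotation":[0,0,0],"claw":0},{"translation":[-11,-5.5,0],"rotation":[0,0,0],"claw":0}])

```text
time: 20.85
eef_pos: [475.4, 125.0, 213.6]
eef_rot: [0.917, 1.369, -0.915]
force: [0.8, 0.3, 0.1]
opening: 1.002
```

Run:
```python
from h import *
go((526,146,210),-1.18)
d=snap("wrist","w4");print(proj(d,(526,145.6,112)))
h=cv2.cvtColor(d["img"],cv2.COLOR_RGB2HSV)
g=[c for c,st in blobs(d,(50,120,120),(75,255,255),40)[0]];G=[onz(d,c,70).round(1) for c in g];print("green",g,G)
m=cv2.inRange(h,(2,120,70),(30,255,255));u=proj(d,(526,145.6,112))
n,l,st,ce=cv2.connectedComponentsWithStats(cv2.morphologyEx(m,cv2.MORPH_CLOSE,np.ones((7,7))))
i=min((i for i in range(1,n) if st[i][4]>300),key=lambda i:np.hypot(*(ce[i]-u)));print(ce[i],st[i])
c=max(cv2.findContours((l==i).astype(np.uint8),0,1)[0],key=cv2.contourArea)[:,0].astype(float)
print(circ(d,c,112))
w=cv2.inRange(h,(0,0,190),(179,90,255))&(255*(cv2.erode(cv2.fillPoly(np.zeros_like(m),[cv2.convexHull(c.astype(int))],1),np.ones((5,5))))).astype(np.uint8)
ys,xs=np.nonzero(w);P=np.array([onz(d,(x,y),112)[:2] for x,y in zip(xs,ys)])
vx,vy,x0,y0=cv2.fitLine(P.astype(np.float32),2,0,.01,.01).ravel();print("pointer",np.arctan2(vy,vx),x0,y0,P.min(0),P.max(0),len(P))
cv2.imwrite("pics/w4c.png",d["img"][:,:,::-1])
```

```text
now [475.43 125.   213.6 ] th -1.1793 tilt [ 0.0012  0.0011 -1.    ] F [0.8 0.3 0.1] T [-0.04 -0.02  0.02] op 1.002 t 20.85
MOVE cm [ 0.37  5.48 -0.01] rot [ 0.0007 -0.0005 -0.0015]
[279.74862115 141.30594038]
green [array([557.5625,  20.9375]), array([304.02112676,  99.04225352]), array([156.71153846, 169.28846154])] [array([778.1, -72.6,  70. ]), array([562.4, 139.8,  70. ]), array([462.8, 234.6,  70. ])]
[281.55604396 139.55792779] [ 250  108   64   63 3185]
(array([527.46797165, 144.87136704,  21.50264062]), np.float64(0.2519377295583629))
pointer -0.09361631 536.5486 143.93121 [526.77756587 140.92616889] [546.33342452 146.93348979] 202
```

View pics/w4c.png

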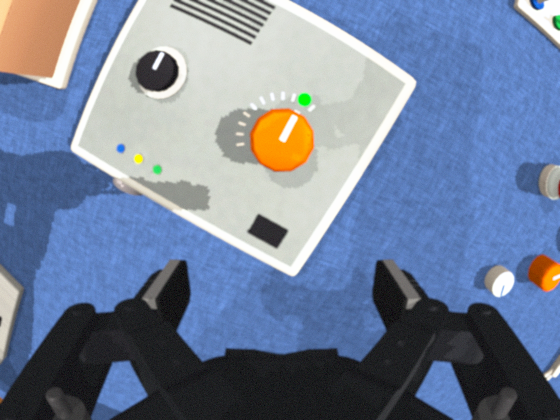

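The knob sits at (282,140), and its pointer aims at the green dot at (304,99). Its apparent radius (21.5 mm at z = 112, against 21.3–21.8 mm for the loose and held knob) fits it being fully home. I'll hand in.

```bash
python3 -c "
from bench import *
print(hand_in())"
```

```text
the job is handed in; nothing more can be done
None
```

The orange knob is fitted on the D-shaft with its pointer at the green dot, released, and the job is handed in at about 21 s. The interface reports no verdict.

**What I did:** I took the rightmost orange knob and squeezed it across two face pairs to centre it in the jaws. I set it on the shaft, pressed at about 6 N and turned it clockwise until it dropped. I then pushed it down to a firm stop at about 12 N, turned it about 0.94 rad to the dot, let go and backed off.

**Last checks:**
- **Home:** the stop height and the knob's apparent size in the last wrist picture both fit it being fully home. The ball gave little clear resistance, only a 6 N downward pull that then released. There is therefore no separate force reading of the snap.
- **Pointer:** it reads -0.09 rad against about -0.13 to -0.15 rad for the dot. That is about 1 mm at the pointer's end; the limit is 5 mm.
- **Bystanders:** I never touched the white knob, the jar or the cup.

**What went wrong or disagreed:**
- **Wrong-way move:** my first travel move had a sign error and swung the arm to the far side. The last joint ended at its range limit (2.553 read, 2.55 allowed). There was no contact and I went back the same way, but it could count as passing the range.
- **Camera positions:** the cameras disagreed by 1–2.5 mm on the shaft and knob. I relied on the jaw centring and the measured forces for the final fit.

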